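# Crank a screw lift up to its stop

### The job

Raise the beaker to the probe: take the crank from the bench, fit its square socket fully down onto the square drive on top of the screw lift (if it does not drop on, turn it gently until it does, never push hard), then wind it clockwise as seen from above until the carriage comes up snug against the rubber buffer of the red stop collar. Stop as soon as you feel it go tight, without forcing it. Leave the crank seated on the drive and the beaker standing on the platform, and leave everything else where it is.

Things in the scene. Friction and masses are not known exactly. Their poses are not given: they have to be found in the camera images.
- lift: Fixed hand-wound screw lift: grey base, lead screw between two steel guide rods 50 mm to its left and right, aluminium crosshead on top, platform to the front under a steel dip probe. Origin on the screw axis at bench level; x to the back (away from the platform), y left, z up. Base: 134 mm to the front, 37 back, 75 to each side of the screw. Nothing but the drive is above 212 mm.
- drive_seat (a point): On the screw axis, 220 mm above the bench: steel shoulder on which the crank's underside rests when fully fitted. On it stands a steel square, 16 mm across flats and 18 mm tall, its end tapered to 11 mm in 2.5 mm more, and domed. The square's angle is random and NOT given (this frame is the lift's). Over 12 deg out, the crank stops 18 to 19 mm too high: lift it 3 mm, turn it a bit, try again.
- drive_dome (a point): Top of the drive's dome, 26 mm above drive_seat. Turning the drive clockwise seen from above lifts the platform by 12 mm a turn. It takes about 0.35 N m (5.4 N at the crank's grip), turns both ways without end and stays where it is left: the screw does not run back.
- platform: Blue carriage with its aluminium platform (90 x 88 mm), guided straight up and down by the rods. Origin at the centre of the platform's top, 85.5 mm in front of the screw axis, at first 36 mm above the bench (+-2). The carriage's steel flange round the left rod (50 mm left of the screw), which meets the stop, has its top 57 mm above this origin.
- stop_collar: Red stop collar, 29 x 14 mm, clamped on the left guide rod above the carriage; origin: centre of its underside. A hard rubber buffer ring stands out 3 to 8 mm below it (NOT measured), so feel for the stop, after 9 to 23 mm of lift. Each newton at the crank's grip beyond the steady winding drag puts about 34 N on it: 1 to 9 N more is snug, 12 N is forcing it (some 45 deg of crank past first touch).
- crank_hub (a point): Centre of the hub of the loose steel crank (240 g, lying flat): a square block 30 x 30 mm, 44 mm tall, this point 22 mm above its underside, sides along this frame's x and y. In its underside a 19 mm square socket, 26 mm deep, sides parallel to the hub's. From the hub's foot a flat arm, 24 mm wide and 12 mm thick, runs along +x to the grip; z up.
- crank_grip (a point): Centre of the crank's upright black grip, a sleeve 22 to 24 mm thick and 47 mm tall that spins freely on its pin, 65 mm from the hub's axis along the crank's +x. This point is 37 mm above the crank's underside, the pin's top 64.5 mm. Axes as those of the crank.
- beaker_center (a point): Centre of the glass beaker (56 mm across, 72 mm tall, 60 g) that stands loose on the lift's platform, under the probe; z along its axis.
- timer_center (a point): Centre of a small white countdown timer standing on the bench, 20 x 62 x 60 mm.
- wash_bottle_center (a point): Half-way up a white wash bottle with a red cap, 68 x 98 x 216 mm, at the back of the bench.
- jar_center (a point): Centre of a white sample jar with a yellow lid, 58 mm across, 74 mm tall, at the back of the bench.
Not all that is in view belongs to the job. There is more than one size of the part that bears crank_hub; the job needs the larger.

How it is judged (in metres and radians):
On the way, in this order (a step that is already met when the one before it is completed fails the run):
1. the crank is fully fitted on the drive: its underside within 3 mm of the shoulder and centred within 5 mm, before the stop is loaded (z of crank_hub in the frame of drive_seat below 0.025 m and horizontal distance between crank_hub and drive_seat below 0.005 m and contact force between platform and anything else below 10 N), for 0.1 s.
2. the carriage is wound up snug against the stop (at least 25 N) (contact force between platform and anything else above 25 N), for 0.2 s.
At the end, for the whole second after the job is handed in: The carriage presses on the stop collar's buffer with at least 25 N; the crank is left upright (6 degrees) and fully down on the drive (within 3 mm, 5 mm off-centre at most); the beaker stands upright (3 degrees) on the platform within 15 mm of its centre; all at rest (contact force between platform and anything else above 25 N and z of crank_hub in the frame of drive_seat below 0.025 m and horizontal distance between crank_hub and drive_seat below 0.005 m and angle between crank_hub's own z axis and vertical below 0.1 rad and angle between beaker_center's own z axis and vertical below 0.05 rad and horizontal distance between beaker_center and platform below 0.015 m and z of beaker_center in the frame of platform below 0.04 m and linear speed of platform below 0.005 m/s); the robot touches nothing.
It fails at once if the crank is pressed on the lift with more than 50 N before it has dropped onto the square (contact force between crank and lift above 50 N and z of crank_hub in the frame of drive_seat above 0.038 m).
It fails at once if the carriage is forced against the stop with more than 400 N (contact force between platform and anything else above 400 N).
It fails at once if the beaker is tipped by more than 15 degrees (angle between beaker_center's own z axis and vertical above 0.26 rad).
It fails at once if the timer, the wash bottle or the jar is moved by more than 20 mm (distance of any of timer_center, wash_bottle_center, jar_center from where it was at the start of the episode above 0.02 m).
It also fails if it takes over 69 s, if anything falls off the work surface, if the arm or the gripper's body presses on something with over 40 N, if the wrist force passes 120 N, or if a joint passes its speed limit or range.

### The arm

A 7-joint arm with a two-finger parallel gripper is mounted at the origin on a cart in front of the work surface, level with it; the furniture and walls round the work are solid. World frame = base frame: x ahead of the robot, y to its left, z up, the work surface at z = 0. Lengths are in m, angles in degrees, forces in N, time in s.
With the tool pointing down it reaches from about 0.425 to 0.8 m from the base axis. Payload 8.3 kg.
Tool frame: the origin (TCP) lies between the finger pads; the fingertips stand 11 mm ahead of it and the grasp point (between the pads) lies 8 mm behind it (arm.tips_ahead is the distance from the TCP to the fingertips, in m); z points along the fingers, x is the direction in which the jaws open and shut, and the axes are right-handed (so a half turn about z gives the same grasp; the last joint's range is limited). The gripper opens to 85 mm and grips with 20 to 120 N. Pads are 22 mm wide; open, the fingers measure 114 mm over their backs; the gripper's body (76 mm by 85 mm) begins 54 mm behind the grasp point. The pads swing forward as they close: fully open they stand 13 mm farther back than shut.
Start: joints at [70.594, 21.967, 0.94, 78.501, -0.361, 79.538, -2.664], TCP at [0.17, -0.601, 0.242] pointing down, gripper open.
Joint ranges: [-169.22, 169.22], [-14.56, 117.87], [-87.37, 89.26], [10.42, 133.3], [-82.24, 262.24], [0.94, 117.77], [-172.7, 172.7]. Speed limits (degrees/s): [136.94, 136.94, 172.46, 172.46, 180, 180, 180].

### API

Orientations are given as [roll, pitch, yaw] about the fixed x, y, z axes, in that order (R = Rz(yaw) Ry(pitch) Rx(roll)).
In Python, from station import arm gives the robot as it stands. The module is installed in compiled form; this text tells all that it offers.
- The arm moves only by the tool arm_command, never from a script. Its argument "steps" is a list that holds one entry, the list of rows, each a list of 7 numbers: the shift along the tool's x, y, z in m, then the turn, a rotation vector about the tool's x, y, z in degrees, then the closure in counts, from 0 (fully open) to 255 (shut). A call has 1 to 20 rows; each row shifts and turns the pose as measured when the row begins, along the tool's axes as they then stand; what a row does not reach is not made up. A row lasts 1/12 s, in which the tool goes at most 41.7 mm and 7.16 degrees, less where a joint would pass 70% of its speed; a pose out of reach is approached as far as the arm can. A call with a gripper value outside its range is refused whole. The fingers move at their own pace and stop on an object; the grip force is fixed at half the most. Time passes only in rows, so rows that do not move let the fingers close. It gives the time, the measured TCP pose, the force and the opening at its end, in the units of the state.
- arm.observe(): the state, without advancing time (a new reading comes with each control period).
- arm.camera(name): name is "scene" or "top" or "wrist"; returns a dict with "pixels" (384x512x3 uint8, red, green, blue), "fx", "fy", "cx", "cy" (pixels), "k1" (the pictures are not rectified: a ray, as slopes to the right and down, at radius r is drawn at 1 + k1 r^2 times it, then the intrinsics apply), "eye" and "orientation" of the camera in the world. Camera axes: x right, y down, z forward; pixel columns grow to the right and rows downward; lengths in m; the calibration is good to about 2 mm. A picture is of the moment at which its call begins. There is no depth.
- arm.job_done(): hands the job in, once; it reports no verdict.
The state is a dict: "time_s": time; "qpos": joint angles; "qd": joint speeds; "joint_torque": joint torques, N m; "position": TCP position; "tcp_rot": TCP orientation; "force": force on the tool from outside, world axes, zero at the start; "moment": the same for the moment, N m; "grip_width": finger opening in m.
Only numpy, scipy, OpenCV 4.12 (cv2) and the standard library are available. Lean on these libraries where they do the work, as an engineer would, in place of code of your own. Each camera call takes 0.05 s, during which the arm holds its last target. There are 200 camera calls.

## Working session

There is one attempt and no reset: what is moved stays moved. The work goes in short steps, Python scripts to look and compute and a tool call to move; the robot and the scene stay as the last step left them, time stands still between calls to the robot, and variables do not carry over. Pictures are saved under pics/ and viewed, about 8 in all and at most 12, crops included, and the job is handed in when it is done.

Besides the shell and the picture viewer there is one more tool, called after ">>>" as name([rows], argument=value, ...), one row to a line, values as JSON. arm_command: Moves the arm, as the interface text tells. Its arguments: {"type":"object","properties":{"steps":{"type":"array"}},"required":["steps"]}

```bash
mkdir -p pics; cat > h.py <<'E'
import numpy as np, cv2
from station import arm
from scipy.spatial.transform import Rotation as R
def cam(n):
    c=arm.camera(n); c['n']=n; return c
def Rm(o):
    o=np.array(o,float)
    if o.shape==(3,3): return o
    if o.size==4: return R.from_quat(o).as_matrix()
    return R.from_euler('xyz',o,degrees=True).as_matrix()
def ray(c,u,v):
    d=np.array([(u-c['cx'])/c['fx'],(v-c['cy'])/c['fy']]); s=d.copy()
    for _ in range(20): s=d/(1+c['k1']*(s@s))
    r=Rm(c['orientation'])@np.array([s[0],s[1],1]); return np.array(c['eye']),r/np.linalg.norm(r)
def plane(c,u,v,z):
    e,r=ray(c,u,v); return e+r*(z-e[2])/r[2]
def tri(*obs):
    A=np.zeros((3,3));b=np.zeros(3)
    rs=[ray(*o) for o in obs]
    for e,r in rs:
        P=np.eye(3)-np.outer(r,r);A+=P;b+=P@e
    p=np.linalg.solve(A,b); return p,[np.linalg.norm((np.eye(3)-np.outer(r,r))@(p-e)) for e,r in rs]
def proj(c,p):
    q=Rm(c['orientation']).T@(np.array(p)-np.array(c['eye'])); s=q[:2]/q[2]; s=s*(1+c['k1']*(s@s))
    return s[0]*c['fx']+c['cx'],s[1]*c['fy']+c['cy']
def save(c,f,crop=None,k=1):
    im=c['pixels'][...,::-1]
    if crop: im=im[crop[1]:crop[3],crop[0]:crop[2]]
    cv2.imwrite(f,cv2.resize(im,None,fx=k,fy=k,interpolation=cv2.INTER_CUBIC))
E
python3 - <<'E'
from h import *
import pickle
cs={n:cam(n) for n in('scene','top','wrist')}
pickle.dump(cs,open('c0.pkl','wb'))
for n,c in cs.items(): print(n,{k:v for k,v in c.items() if k!='pixels'})
save(cs['scene'],'pics/s0.png',None,1.5);save(cs['top'],'pics/t0.png',None,1.5)
print(arm.observe(), arm.tips_ahead)
E
```

```text
scene {'fx': 374.95486294136543, 'fy': 374.95486294136543, 'cx': 256.7691261544845, 'cy': 187.79735688329234, 'k1': 0.005352991912150461, 'eye': array([-0.01665321,  0.45325546,  0.70226079]), 'orientation': array([-124.00241509,   -0.66290639, -129.74878959]), 'n': 'scene'}
top {'fx': 388.85712198891264, 'fy': 388.85712198891264, 'cx': 260.0372248777617, 'cy': 185.4551869963521, 'k1': -0.014597940815490935, 'eye': array([ 0.5464269 , -0.0664741 ,  0.99130915]), 'orientation': array([-176.34956839,    1.27382234,  -88.50268363]), 'n': 'top'}
wrist {'fx': 341.69032971608755, 'fy': 341.69032971608755, 'cx': 256.36543584928245, 'cy': 188.941500626191, 'k1': -0.07915574414237292, 'eye': array([ 0.25042803, -0.57891175,  0.37318296]), 'orientation': array([ 1.61110697e+02,  3.75538295e-02, -7.41832441e+01]), 'n': 'wrist'}
{'time_s': 0.15, 'qpos': array([70.59266919, 22.00731039,  0.93905257, 78.5470006 , -0.36238258,
       79.53855276, -2.66530004]), 'qd': array([ 0.0279855 , -0.05945988,  0.07794825, -0.19421917,  0.03615321,
        0.06266144, -0.06899377]), 'joint_torque': array([ 1.58738108e-03, -6.28153324e+01,  8.45119972e-01, -3.72168946e+01,
        1.64383929e-02,  1.09947266e-02, -1.12965995e-04]), 'position': array([ 0.1701488 , -0.60100401,  0.24147845]), 'tcp_rot': array([-1.79999807e+02,  9.00954299e-02, -7.41949657e+01]), 'force': array([-0.34103326,  0.38984122, -1.30402666]), 'moment': array([-0.05203688,  0.01160805,  0.01946394]), 'grip_width': 0.08560030213325655} 0.011
```

View pics/s0.png

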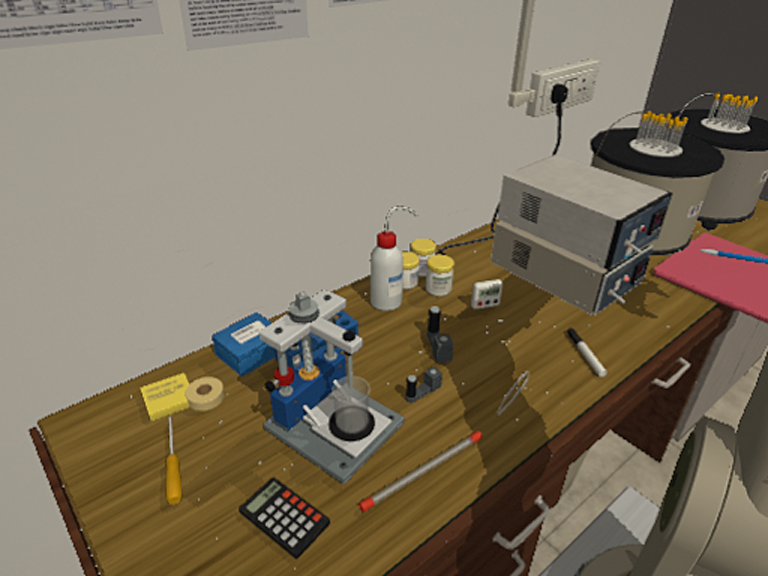

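View pics/t0.png

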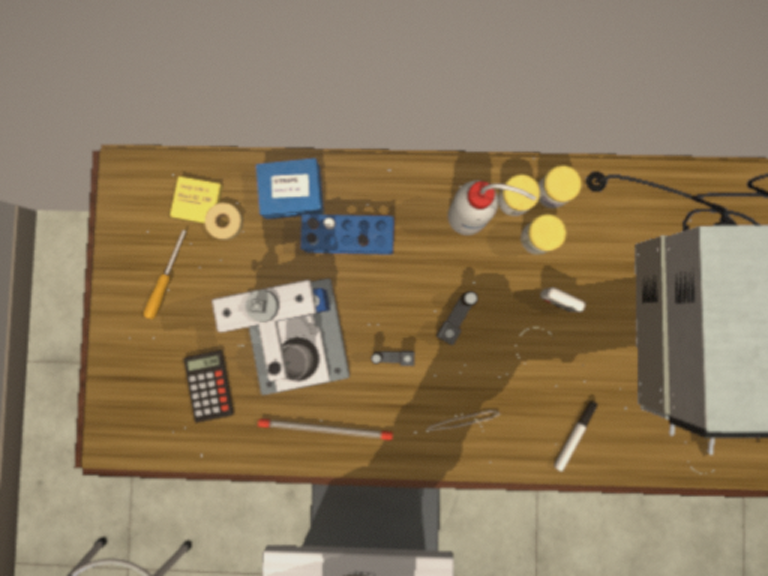

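Scene and top views: the lift is at top px (262,305)/1.5. There are two cranks. A is at top (460,315)/1.5 and scene (438,335)/1.5. B is smaller, at top (393,357)/1.5 and scene (422,385)/1.5. A looks like the larger one. I'll confirm it in an enlarged composite, with the drive alongside.

```bash
python3 - <<'E'
from h import *
import pickle
cs=pickle.load(open('c0.pkl','rb'))
def cr(n,x,y,w,h,k): return cv2.resize(cs[n]['pixels'][y:y+h,x:x+w,::-1],(w*k,h*k),interpolation=cv2.INTER_CUBIC)
a=cr('top',240,185,90,70,4);b=cr('scene',260,195,90,70,4);c=cr('top',135,170,90,70,4);d=cr('scene',170,190,90,70,4)
cv2.imwrite('pics/crop1.png',np.vstack([np.hstack([a,b]),np.hstack([c,d])]))
E
```

```text
(no output)
```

View pics/crop1.png

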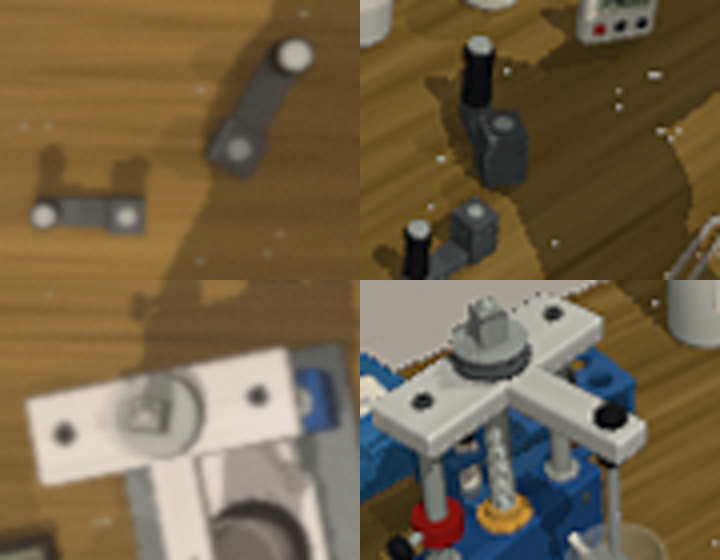

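```bash
python3 - <<'E'
from h import *
import pickle
cs=pickle.load(open('c0.pkl','rb'));T,S=cs['top'],cs['scene']
for n,a,b in [('gripcap',(313.25,198.75),(290,206.5)),('hubtop',(299.5,222.25),(295.5,225.75)),('smallgrip',(251,238.8),(275,252)),('smallhub',(271.5,239),(289,247.5)),('dome',(172.5,201.3),(202,195.5)),
 ('bolt_near(left)',(151,208.5),(185.3,220.3)),('bolt_right',(199.5,199),(218.2,198.3))]:
    p,e=tri((T,*a),(S,*b)); print(n,p.round(4),np.round(e,4), np.linalg.norm(p[:2]).round(3))
g=plane(T,313.25,198.75,.0645);h=plane(T,299.5,222.25,.044);d=plane(T,172.5,201.3,.246);l=plane(T,151,208.5,.212);r=plane(T,199.5,199,.212)
print(g,h,np.hypot(*(g-h)[:2]),np.degrees(np.arctan2(*(g-h)[1::-1])));print(d,(l+r)/2,np.linalg.norm(l-r),np.degrees(np.arctan2(*(l-r)[1::-1]))-90)
for x in [(163,190),(300,180)]:pass
E
```

```text
gripcap [ 0.5763 -0.1722  0.0618] [0.0004 0.0004] 0.601
hubtop [ 0.5198 -0.1414  0.0435] [0.0006 0.0006] 0.539
smallgrip [ 0.4765 -0.0256  0.0475] [0.0002 0.0002] 0.477
smallhub [ 0.4764 -0.0751  0.0336] [0.0001 0.0001] 0.482
dome [0.5586 0.1206 0.2393] [0.0004 0.0004] 0.572
bolt_near(left) [0.544  0.1727 0.2069] [0.0005 0.0005] 0.571
bolt_right [0.5658 0.0744 0.2071] [0.0004 0.0004] 0.571
[ 0.57648176 -0.17164008  0.0645    ] [ 0.51939258 -0.14175508  0.044     ] 0.06443824417380538 -27.631124258177124
[0.55878166 0.11922555 0.246     ] [0.554548 0.121985 0.212   ] 0.09989884218924744 12.524853086033218
```

The crops show crank A is the larger: its grip-hub distance measures 64 mm and its heights 44/62 mm, against about 50 mm for B. Next I move above the crank with a stop on the way, keeping clear of the boxes, and then look at the drive.

```bash
cat >> h.py <<'E'
def plan(p,yaw=None,o=None):
    o=o or arm.observe(); Rt=Rm(o['tcp_rot']); d=Rt.T@(np.array(p)-o['position']); n=np.ceil(np.linalg.norm(d)/.038)
    print('tool shift',d.round(4),'rows>=',n,'per row',(d/n).round(4), 'rotz',None if yaw is None else (o['tcp_rot'][2]-yaw))
E
python3 - <<'E'
from h import *
o=arm.observe(); Rt=Rm(o['tcp_rot'])
P=[np.array(x) for x in [(.17,-.601,.2415),(.27,-.36,.36),(.45,-.155,.32)]]
for a,b in zip(P,P[1:]): print((Rt.T@(b-a)).round(4),np.linalg.norm(b-a))
E
```

```text
[-0.2048 -0.1619 -0.1182] 0.286571544295661
[-0.1482 -0.229   0.0402] 0.2757263135792447
```

>>> arm_command([
  [[-0.0256,-0.02,-0.0148,0,0,0,0],[-0.0256,-0.02,-0.0148,0,0,0,0],[-0.0256,-0.02,-0.0148,0,0,0,0],[-0.0256,-0.02,-0.0148,0,0,0,0],[-0.0256,-0.02,-0.0148,0,0,0,0],[-0.0256,-0.02,-0.0148,0,0,0,0],[-0.0256,-0.02,-0.0148,0,0,0,0],[-0.0256,-0.02,-0.0148,0,0,0,0],[-0.0185,-0.0286,0.005,0,0,0,0],[-0.0185,-0.0286,0.005,0,0,0,0],[-0.0185,-0.0286,0.005,0,0,0,0],[-0.0185,-0.0286,0.005,0,0,0,0],[-0.0185,-0.0286,0.005,0,0,0,0],[-0.0185,-0.0286,0.005,0,0,0,0],[-0.0185,-0.0286,0.005,0,0,0,0],[-0.0185,-0.0286,0.005,0,0,0,0],[0,0,0,0,0,0,0]],
])

```text
time_s: 1.57
position: [0.4563, -0.134, 0.3198]
tcp_rot: [179.9, 0.5, -74.6]
force: [-1.1, -0.1, -1.3]
grip_width: 0.0851
```

```bash
python3 - <<'E'
from h import *
import pickle
c=cam('wrist');pickle.dump(c,open('w1.pkl','wb'));save(c,'pics/w1.png')
for n,p in dict(hub=(.5195,-.1416,.044),grip=(.5764,-.172,.0645)).items(): print(n,proj(c,p))
plan((.498,.105,.37))
E
```

```text
hub (np.float64(278.4203595492799), np.float64(94.50615427714273))
grip (np.float64(321.86081603016805), np.float64(51.15286551378483))
tool shift [-0.2222 -0.105  -0.0486] rows>= 7.0 per row [-0.0317 -0.015  -0.0069] rotz None
```

View pics/w1.png

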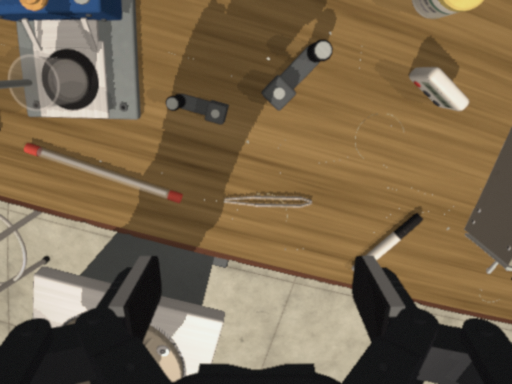

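The wrist view agrees with the prediction: hub spot at (279,94) and grip cap at (320,50), within 2 px. Now over to the drive.

>>> arm_command([
  [[-0.0317,-0.015,-0.0069,0,0,0,0],[-0.0317,-0.015,-0.0069,0,0,0,0],[-0.0317,-0.015,-0.0069,0,0,0,0],[-0.0317,-0.015,-0.0069,0,0,0,0],[-0.0317,-0.015,-0.0069,0,0,0,0],[-0.0317,-0.015,-0.0069,0,0,0,0],[-0.0317,-0.015,-0.0069,0,0,0,0],[0,0,0,0,0,0,0],[0,0,0,0,0,0,0]],
])

```text
time_s: 2.37
position: [0.4986, 0.1039, 0.3695]
tcp_rot: [179.5, 0.4, -75.8]
force: [0.0, -1.1, 0.4]
grip_width: 0.0854
```

```bash
python3 - <<'E'
from h import *
import pickle
o=arm.observe();print(o['position'],o['tcp_rot'],o['force'],o['moment'],o['qpos'])
c=cam('wrist');pickle.dump(c,open('w2.pkl','wb'))
u,v=proj(c,(.556,.121,.246));print(u,v)
x,y=int(u)-70,max(0,int(v)-60);print(x,y);save(c,'pics/w2.png',(x,y,x+140,y+120),5)
plan((.5195,-.1416,.20),62)
E
```

```text
[0.49855172 0.10389404 0.36950298] [179.50614241   0.36220527 -75.76685625] [ 0.00611684 -1.10588476  0.37812117] [-0.08452699  0.01040932 -0.00357958] [ 19.78297342   9.42396527 -40.40163713  80.5463615    5.68629459
  92.69210144 -95.77887685]
253.0623212681272 104.93464693389566
183 44
tool shift [0.2447 0.0386 0.1682] rows>= 8.0 per row [0.0306 0.0048 0.021 ] rotz -137.73822218800626
```

View pics/w2.png

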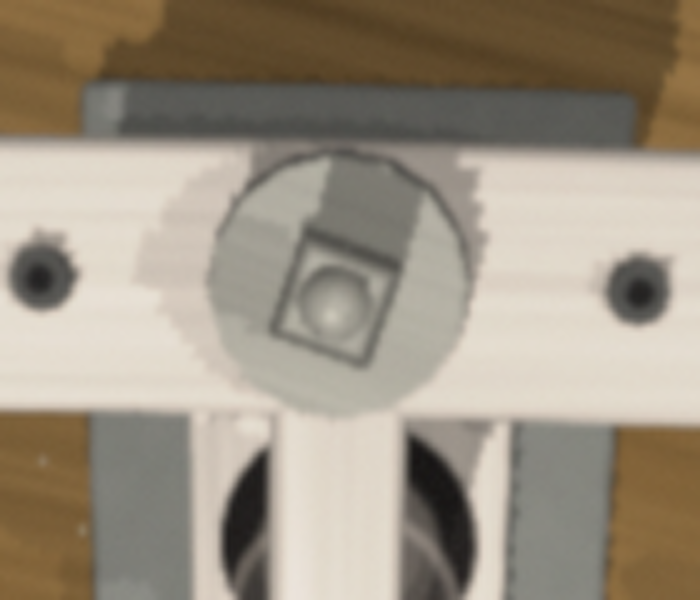

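The close-up shows the drive square clearly: corners (308,230), (400,268), (366,365), (273,330) in the crop, dome at (336,302), bolts at (40,278) and (638,290).

```bash
python3 - <<'E'
from h import *
import pickle
c=pickle.load(open('w2.pkl','rb'))
px=lambda x,y:(183+x/5-.4,44+y/5-.4)
Q=[plane(c,*px(*q),.238)[:2] for q in [(308,230),(400,268),(366,365),(273,330)]]
for a,b in zip(Q,Q[1:]+Q[:1]): print(np.linalg.norm(b-a).round(4),(np.degrees(np.arctan2(*(b-a)[::-1]))%90).round(1))
print('sq ctr',np.mean(Q,0),'dome',plane(c,*px(336,302),.246))
l,r=plane(c,*px(40,278),.212),plane(c,*px(638,290),.212);print((l+r)/2,np.linalg.norm(l-r))
cs=pickle.load(open('c0.pkl','rb'));print('dome 3-view',tri((c,*px(336,302)),(cs['scene'],202,195.5),(cs['top'],172.5,201.3)))
w=pickle.load(open('w1.pkl','rb'))
print('hub',tri((w,279,94),(cs['scene'],295.5,225.75),(cs['top'],299.5,222.25)),'grip',tri((w,320,50),(cs['scene'],290,206.5),(cs['top'],313.25,198.75)))
h,g=plane(w,279,94,.044),plane(w,320,50,.0645);print(h,g,np.degrees(np.arctan2(*(g-h)[1::-1])))
E
```

```text
0.0148 82.2
0.0153 84.8
0.015 83.7
0.0157 83.9
sq ctr [0.55580029 0.12348557] dome [0.55606593 0.12347109 0.246     ]
[0.55590058 0.1237753  0.212     ] 0.09888319083126626
dome 3-view (array([0.5570736 , 0.12177975, 0.24039311]), [np.float64(0.0022904385677912993), np.float64(0.0006609361820654465), np.float64(0.0021260004911663206)])
hub (array([ 0.52000777, -0.14175208,  0.04319579]), [np.float64(0.0004317079752398375), np.float64(0.0006388866748979941), np.float64(0.0006412119342108434)]) grip (array([ 0.57651542, -0.17138093,  0.06209078]), [np.float64(0.0014757183673050909), np.float64(0.0010718312055812962), np.float64(0.0005308379306085113)])
[ 0.52022927 -0.14208452  0.044     ] [ 0.57696232 -0.16972267  0.0645    ] -25.973552594008712
```

>>> arm_command([
  [[0.035,0.0055,0,0,0,0,0],[0.035,0.0055,0,0,0,0,0],[0.035,0.0055,0,0,0,0,0],[0.035,0.0055,0,0,0,0,0],[0.035,0.0055,0,0,0,0,0],[0.035,0.0055,0,0,0,0,0],[0.035,0.0055,0,0,0,0,0],[0,0,0.015,0,0,-7,0],[0,0,0.015,0,0,-7,0],[0,0,0.015,0,0,-7,0],[0,0,0.015,0,0,-7,0],[0,0,0.015,0,0,-7,0],[0,0,0.015,0,0,-7,0],[0,0,0.015,0,0,-7,0],[0,0,0.015,0,0,-7,0],[0,0,0.015,0,0,-7,0],[0,0,0.015,0,0,-7,0],[0,0,0.015,0,0,-7,0],[0,0,0.015,0,0,-7,0],[0,0,0.015,0,0,-7,0]],
])

```text
time_s: 4.08
position: [0.4979, -0.198, 0.1629]
tcp_rot: [179.7, 1.2, 16.0]
force: [-0.3, -0.2, -1.2]
grip_width: 0.0853
```

>>> arm_command([
  [[0,0,0,0,0,-7,0],[0,0,0,0,0,-7,0],[0,0,0,0,0,-7,0],[0,0,0,0,0,-7,0],[0,0,0,0,0,-7,0],[0,0,0,0,0,0,0],[0,0,0,0,0,0,0]],
])

```text
time_s: 4.67
position: [0.4851, -0.2122, 0.1554]
tcp_rot: [-178.9, 1.8, 51.6]
force: [0.1, 0.1, -0.3]
grip_width: 0.0854
```

```bash
python3 - <<'E'
from h import *
o=arm.observe();print(o['position'],o['tcp_rot'],o['qpos'],o['moment'])
plan((.520,-.1418,.07),63)
c=cam('wrist');save(c,'pics/w3.png')
for p in [(.520,-.1418,.044),(.5767,-.171,.0645)]: print(proj(c,p))
E
```

```text
[ 0.4851286  -0.21215229  0.15541935] [-178.87193661    1.78070253   51.62354358] [ 55.75360839  20.56721477 -44.74515     97.64226896  16.44312409
  70.06560574  58.27798411] [-0.06255305 -0.01139115 -0.00382719]
tool shift [ 0.0794 -0.0147  0.0833] rows>= 4.0 per row [ 0.0199 -0.0037  0.0208] rotz -11.376456423162416
(np.float64(365.68076127071095), np.float64(171.42090049571232))
(np.float64(381.01842865982314), np.float64(260.3944382789098))
```

View pics/w3.png

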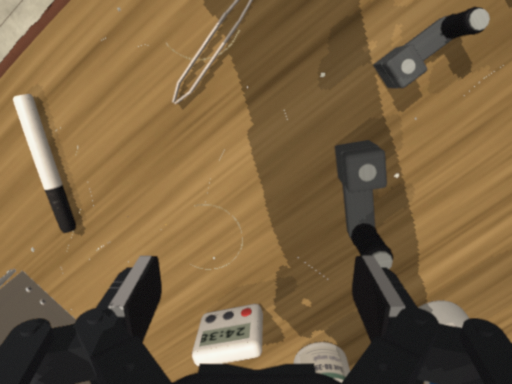

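The wrist view shows the hub at (367,173), within 2 px of the prediction, and the timer at (228,335), which is clear. Fast rotation makes the pose drift, so I'll correct the tilt as well and turn more gently.

```bash
cat >> h.py <<'E'
def plan(p,yaw,o=None):
    o=o or arm.observe(); Rt=Rm(o['tcp_rot']); d=Rt.T@(np.array(p)-o['position'])
    rv=R.from_matrix(Rt.T@Rm([180,0,yaw])).as_rotvec(degrees=True)
    print('pos',o['position'].round(4),'rpy',o['tcp_rot'].round(2),'j',o['qpos'].round(0),'F',o['force'].round(1),'M',o['moment'].round(2),'w',round(o['grip_width'],4),'t',o['time_s'])
    print('tool shift',d.round(4),'|d|',np.linalg.norm(d).round(4),'rotvec',rv.round(2))
E
python3 - <<'E'
from h import *
plan((.520,-.1418,.12),63)
E
```

```text
pos [ 0.485  -0.2124  0.1554] rpy [-178.87    1.8    51.59] j [ 56.  21. -45.  98.  16.  70.  58.] F [-0.5 -0.4  0.4] M [-0.    0.05 -0.02] w 0.0852 t 4.7167
tool shift [ 0.0781 -0.0158  0.0332] |d| 0.0864 rotvec [ -1.31   1.68 -11.42]
```

>>> arm_command([
  [[0.0156,-0.0032,0.0066,-0.26,0.34,-2.3,0],[0.0156,-0.0032,0.0066,-0.26,0.34,-2.3,0],[0.0156,-0.0032,0.0066,-0.26,0.34,-2.3,0],[0.0156,-0.0032,0.0066,-0.26,0.34,-2.3,0],[0.0156,-0.0032,0.0066,-0.26,0.34,-2.3,0],[0,0,0,0,0,0,0],[0,0,0,0,0,0,0]],
])

```text
time_s: 5.3
position: [0.5167, -0.1289, 0.1168]
tcp_rot: [179.9, -0.2, 63.9]
force: [-0.1, -0.1, -0.1]
grip_width: 0.0851
```

```bash
python3 - <<'E'
from h import *
plan((.520,-.1418,.06),63)
E
```

```text
pos [ 0.5167 -0.1289  0.1168] rpy [179.91  -0.23  63.93] j [ 50.  23. -48. 101.  19.  64.  59.] F [-0.1 -0.1 -0.1] M [0.03 0.01 0.02] w 0.0851 t 5.3
tool shift [-0.0104  0.0085  0.0567] |d| 0.0583 rotvec [ 0.09 -0.23  0.93]
```

>>> arm_command([
  [[-0.0045,0.0037,0.014,0,0,0.3,0],[-0.0035,0.0028,0.014,0,0,0.3,0],[-0.0015,0.001,0.014,0,0,0,0],[0,0,0.006,0,0,0,0],[0,0,0,0,0,0,0],[0,0,0,0,0,0,0]],
])

```text
time_s: 5.8
position: [0.519, -0.1436, 0.0625]
tcp_rot: [180.0, -0.1, 63.1]
force: [0.0, 0.9, 0.8]
grip_width: 0.0851
```

```bash
python3 - <<'E'
from h import *
plan((.520,-.1418,.023),63)
E
```

```text
pos [ 0.519  -0.1436  0.0625] rpy [ 1.7999e+02 -1.4000e-01  6.3100e+01] j [ 49.  28. -46. 103.  23.  59.  57.] F [0.  0.9 0.8] M [0.   0.01 0.01] w 0.0851 t 5.8
tool shift [0.0019 0.0001 0.0395] |d| 0.0396 rotvec [ 0.01 -0.14  0.1 ]
```

>>> arm_command([
  [[0.001,0,0.012,0,0,0,0],[0.0005,0,0.012,0,0,0,0],[0,0,0.009,0,0,0,0],[0,0,0.004,0,0,0,0],[0,0,0,0,0,0,0],[0,0,0,0,0,0,255],[0,0,0,0,0,0,255],[0,0,0,0,0,0,255],[0,0,0,0,0,0,255],[0,0,0,0,0,0,255],[0,0,0,0,0,0,255],[0,0,0,0,0,0,255],[0,0,0,0,0,0,255]],
])

```text
time_s: 6.88
position: [0.5207, -0.1427, 0.0232]
tcp_rot: [179.9, -0.1, 63.0]
force: [-0.6, 1.5, -2.9]
grip_width: 0.0294
```

```bash
python3 - <<'E'
from h import *
plan((.520,-.1418,.023),63)
c=cam('wrist');save(c,'pics/w4.png')
E
```

```text
pos [ 0.5207 -0.1427  0.0232] rpy [ 1.7986e+02 -1.4000e-01  6.3030e+01] j [ 47.  31. -44. 105.  26.  55.  55.] F [-0.6  1.5 -2.9] M [-0.01  0.08  0.03] w 0.0294 t 6.8833
tool shift [ 0.0005 -0.001   0.0002] |d| 0.0011 rotvec [ 0.14 -0.14  0.03]
```

View pics/w4.png

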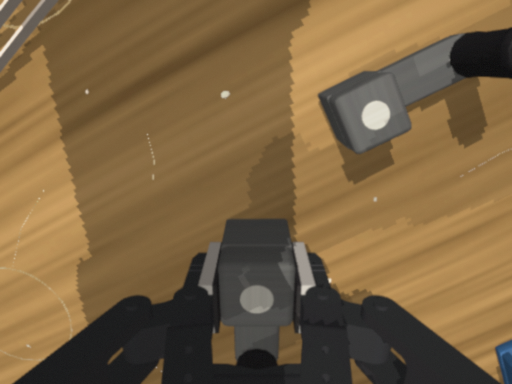

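The hub is held squarely: opening 29.4 mm, hub spot at (257,299). I'll compute the hub's offset from the TCP, then lift.

```bash
python3 - <<'E'
from h import *
c=cam('wrist');o=arm.observe();p=plane(c,257,299,.044);print(p,'offset in tool',(Rm(o['tcp_rot']).T@(p-o['position'])).round(4))
plan((.520,-.1418,.29),63)
E
```

```text
[ 0.52038261 -0.14303765  0.044     ] offset in tool [-0.0003 -0.     -0.0208]
pos [ 0.5206 -0.1427  0.0232] rpy [ 1.7987e+02 -1.4000e-01  6.3030e+01] j [ 47.  31. -44. 105.  26.  55.  55.] F [-0.2  0.  -1.9] M [0.05 0.06 0.  ] w 0.0294 t 6.9833
tool shift [ 0.0012 -0.0003 -0.2668] |d| 0.2668 rotvec [ 0.13 -0.14  0.03]
```

>>> arm_command([
  [[0,0,-0.01,0,0,0,255],[0,0,-0.02,0,0,0,255],[0,0,-0.03,0,0,0,255],[0,0,-0.035,0,0,0,255],[0,0,-0.035,0,0,0,255],[0,0,-0.035,0,0,0,255],[0,0,-0.035,0,0,0,255],[0,0,-0.035,0,0,0,255],[0,0,-0.02,0,0,0,255],[0,0,-0.01,0,0,0,255],[0,0,0,0,0,0,255]],
])

```text
time_s: 7.9
position: [0.5164, -0.1396, 0.3055]
tcp_rot: [-179.8, -0.2, 63.4]
force: [-0.1, 0.7, -2.9]
grip_width: 0.0292
```

```bash
python3 - <<'E'
from h import *
plan((.5558,.123,.31),173.7)
E
```

```text
pos [ 0.5164 -0.1396  0.3055] rpy [-1.7985e+02 -1.7000e-01  6.3380e+01] j [ 53.  15. -51.  85.  12.  86.  66.] F [-0.1  0.7 -2.9] M [0.04 0.02 0.04] w 0.0292 t 7.9
tool shift [ 0.2524 -0.0825 -0.0035] |d| 0.2656 rotvec [ 6.0000e-02 -2.6000e-01 -1.1032e+02]
```

>>> arm_command([
  [[0.02,-0.0066,0,0,0,0,255],[0.034,-0.0111,-0.001,0,0,0,255],[0.034,-0.0111,-0.001,0,0,0,255],[0.034,-0.0111,0,0,0,0,255],[0.034,-0.0111,0,0,0,0,255],[0.034,-0.0111,0,0,0,0,255],[0.025,-0.0082,0,0,0,0,255],[0.012,-0.004,0,0,0,0,255],[0,0,0,0,0,0,255],[0,0,0,0,0,-3,255],[0,0,0,0,0,-5,255],[0,0,0,0,0,-5,255],[0,0,0,0,0,-5,255],[0,0,0,0,0,-5,255],[0,0,0,0,0,-5,255],[0,0,0,0,0,-5,255],[0,0,0,0,0,-3,255],[0,0,0,0,0,0,255]],
])

```text
time_s: 9.4
position: [0.5448, 0.0993, 0.2963]
tcp_rot: [-178.8, -0.1, 101.0]
force: [1.4, -0.5, -3.7]
grip_width: 0.0296
```

```bash
python3 - <<'E'
from h import *
plan((.5558,.123,.31),173.7)
E
```

```text
pos [0.5448 0.0993 0.2963] rpy [-1.7881e+02 -8.0000e-02  1.0099e+02] j [ 33.  24. -63.  81.  20.  89.  72.] F [ 1.4 -0.5 -3.7] M [-0.03 -0.01 -0.01] w 0.0296 t 9.4
tool shift [ 0.0212  0.0151 -0.014 ] |d| 0.0295 rotvec [ -0.97  -0.83 -72.7 ]
```

Joint 3 is drifting towards its limit, so I'll fit at yaw 83.7 instead (the square has 90° symmetry).

>>> arm_command([
  [[0.004,0.004,-0.006,-0.2,-0.2,3,255],[0.005,0.005,-0.006,-0.3,-0.2,4,255],[0.005,0.005,0,-0.3,-0.2,4,255],[0.004,0.003,0,0,0,4,255],[0,0,0,0,0,2,255],[0,0,0,0,0,0,255],[0,0,0,0,0,0,255]],
])

```text
time_s: 9.98
position: [0.5594, 0.1131, 0.3045]
tcp_rot: [-179.4, 1.0, 82.2]
force: [0.1, -0.6, -2.8]
grip_width: 0.0293
```

```bash
python3 - <<'E'
from h import *
plan((.5558,.123,.285),83.7)
E
```

```text
pos [0.5594 0.1131 0.3045] rpy [-179.44    0.98   82.16] j [ 27.  24. -58.  78.  21.  90.  52.] F [ 0.1 -0.6 -2.8] M [ 0.09  0.   -0.05] w 0.0293 t 9.9833
tool shift [ 0.0097 -0.0047  0.0193] |d| 0.0221 rotvec [-0.57  0.97 -1.55]
```

>>> arm_command([
  [[0.004,-0.002,0.005,-0.2,0.35,-0.5,255],[0.004,-0.002,0.006,-0.2,0.35,-0.5,255],[0.002,-0.001,0.005,-0.15,0.25,-0.4,255],[0,0,0.002,0,0,0,255],[0,0,0,0,0,0,255],[0,0,0,0,0,0,255]],
])

```text
time_s: 10.48
position: [0.5541, 0.123, 0.2829]
tcp_rot: [-179.9, -0.0, 83.8]
force: [0.2, 0.6, -3.0]
grip_width: 0.0286
```

```bash
python3 - <<'E'
from h import *
plan((.5558,.123,.275),83.7)
c=cam('scene');s=cam('top')
u,v=map(int,proj(c,(.556,.123,.25)));a,b=map(int,proj(s,(.556,.123,.25)))
f=lambda c,u,v:cv2.resize(c['pixels'][v-45:v+45,u-50:u+50,::-1],None,fx=4,fy=4,interpolation=cv2.INTER_CUBIC)
cv2.imwrite('pics/f1.png',np.hstack([f(c,u,v),f(s,a,b)]));print(u,v,a,b)
E
```

```text
pos [0.5541 0.123  0.2829] rpy [-179.91   -0.     83.77] j [ 28.  24. -59.  82.  20.  86.  53.] F [ 0.2  0.6 -3. ] M [-0.    0.03  0.02] w 0.0286 t 10.4833
tool shift [0.0002 0.0017 0.0079] |d| 0.0081 rotvec [-0.09 -0.    0.07]
201 192 169 202
```

View pics/f1.png

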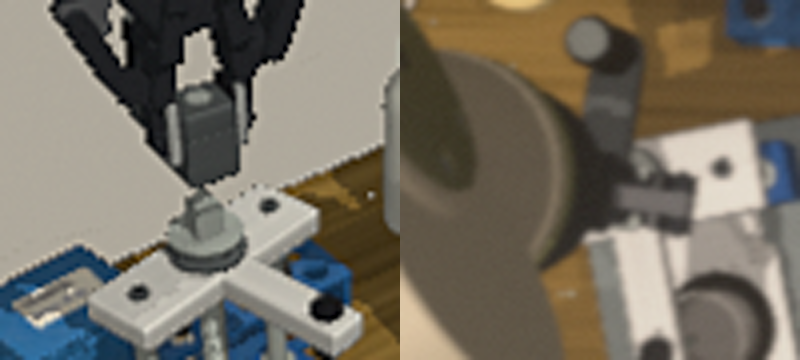

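The hub hangs over the drive, aligned in both views. I'll lower it gently.

>>> arm_command([
  [[0,0.001,0.005,0,0,0,255],[0,0.0007,0.005,0,0,0,255],[0,0,0.003,0,0,0,255],[0,0,0,0,0,0,255],[0,0,0,0,0,0,255]],
])

```text
time_s: 11.0
position: [0.5567, 0.1226, 0.2691]
tcp_rot: [-180.0, -0.0, 83.7]
force: [-0.3, -0.9, -2.7]
grip_width: 0.0293
```

>>> arm_command([
  [[0,0,0.002,0,0,0,255],[0,0,0.002,0,0,0,255],[0,0,0.001,0,0,0,255],[0,0,0,0,0,0,255]],
])

```text
time_s: 11.33
position: [0.5567, 0.1227, 0.2636]
tcp_rot: [-180.0, -0.0, 83.7]
force: [-0.0, 0.5, -2.7]
grip_width: 0.0289
```

```bash
python3 - <<'E'
from h import *
plan((.5558,.123,.2432),83.7)
E
```

```text
pos [0.5567 0.1227 0.2636] rpy [-1.7996e+02 -4.0000e-02  8.3720e+01] j [ 28.  24. -59.  83.  21.  84.  53.] F [-0.   0.5 -2.7] M [0.02 0.08 0.  ] w 0.0289 t 11.3333
tool shift [ 0.0002 -0.001   0.0204] |d| 0.0204 rotvec [-0.04 -0.04  0.02]
```

>>> arm_command([
  [[0,-0.0005,0.0015,0,0,0,255],[0,0,0.0015,0,0,0,255],[0,0,0.001,0,0,0,255],[0,0,0,0,0,0,255]],
])

```text
time_s: 11.67
position: [0.5562, 0.1228, 0.2594]
tcp_rot: [-180.0, -0.0, 83.7]
force: [-0.7, 0.5, -3.6]
grip_width: 0.0292
```

>>> arm_command([
  [[0,0,0.0015,0,0,0,255],[0,0,0.0015,0,0,0,255],[0,0,0.001,0,0,0,255],[0,0,0,0,0,0,255]],
])

```text
time_s: 12.0
position: [0.5563, 0.1228, 0.255]
tcp_rot: [-180.0, -0.0, 83.7]
force: [0.8, -1.1, -3.0]
grip_width: 0.029
```

>>> arm_command([
  [[0,0,0.0025,0,0,0,255],[0,0,0.0025,0,0,0,255],[0,0,0.002,0,0,0,255],[0,0,0,0,0,0,255]],
])

```text
time_s: 12.33
position: [0.5563, 0.1228, 0.2473]
tcp_rot: [-180.0, -0.0, 83.7]
force: [0.1, -0.1, -2.6]
grip_width: 0.0294
```

>>> arm_command([
  [[0,0,0.0015,0,0,0,255],[0,0,0.0015,0,0,0,255],[0,0,0,0,0,0,255]],
])

```text
time_s: 12.58
position: [0.5563, 0.1229, 0.2438]
tcp_rot: [-180.0, -0.0, 83.7]
force: [0.1, 0.3, -2.7]
grip_width: 0.0293
```

```bash
python3 - <<'E'
from h import *
plan((.5560,.123,.2432),83.7)
E
```

```text
pos [0.5563 0.1229 0.2438] rpy [-1.7998e+02 -5.0000e-02  8.3720e+01] j [ 28.  25. -58.  85.  21.  81.  52.] F [ 0.1  0.3 -2.7] M [0.03 0.03 0.01] w 0.0293 t 12.5833
tool shift [ 0.0001 -0.0003  0.0006] |d| 0.0007 rotvec [-0.02 -0.05  0.02]
```

The crank is within about 1 mm of the shoulder. One more slight lowering, then a trial stroke.

>>> arm_command([
  [[0,0,0.0008,0,0,0,255],[0,0,0.0005,0,0,0,255],[0,0,0,0,0,0,255],[0,0,0,0,0,2,255],[0,0,0,0,0,3,255],[0,0,0,0,0,3,255],[0,0,0,0,0,3,255],[0,0,0,0,0,3,255],[0,0,0,0,0,3,255],[0,0,0,0,0,3,255]],
])

```text
time_s: 13.42
position: [0.556, 0.1241, 0.2431]
tcp_rot: [-180.0, -0.1, 63.1]
force: [-1.4, -0.7, -1.8]
grip_width: 0.0292
```

```bash
python3 - <<'E'
from h import *
plan((.5560,.123,.243),83.7)
E
```

```text
pos [0.556  0.1241 0.2431] rpy [-1.7998e+02 -1.2000e-01  6.3080e+01] j [ 25.  23. -54.  86.  19.  81.  33.] F [-1.4 -0.7 -1.8] M [-0.17  0.12  0.4 ] w 0.0292 t 13.4167
tool shift [-0.001   0.0005  0.0001] |d| 0.0011 rotvec [  0.    -0.12 -20.62]
```

Mz ≈ 0.40 N m, so it is turning under the expected drag, and the sideways drift is only 1 mm. First touch can't come before 270°, so I continue.

>>> arm_command([
  [[-0.001,0.0005,0,0,0,4,255],[0,0,0,0,0,4,255],[0,0,0,0,0,4,255],[0,0,0,0,0,4,255],[0,0,0,0,0,4,255],[0,0,0,0,0,4,255],[0,0,0,0,0,4,255],[0,0,0,0,0,4,255],[0,0,0,0,0,4,255],[0,0,0,0,0,4,255],[0,0,0,0,0,4,255],[0,0,0,0,0,4,255]],
])

```text
time_s: 14.42
position: [0.5556, 0.1238, 0.2431]
tcp_rot: [180.0, -0.1, 13.2]
force: [-2.0, -1.4, -1.2]
grip_width: 0.0291
```

```bash
python3 - <<'E'
from h import *
plan((.5560,.123,.243),83.7)
E
```

```text
pos [0.5556 0.1238 0.2431] rpy [ 1.7999e+02 -1.0000e-01  1.3200e+01] j [ 19.  21. -45.  86.  15.  79. -14.] F [-2.  -1.4 -1.2] M [-0.15  0.2   0.44] w 0.0291 t 14.4167
tool shift [0.0002 0.0009 0.0001] |d| 0.0009 rotvec [ 7.00e-02 -8.00e-02 -7.05e+01]
```

>>> arm_command([
  [[0,0.0008,0,0,0,5,255],[0,0,0,0,0,5,255],[0,0,0,0,0,5,255],[0,0,0,0,0,5,255],[0,0,0,0,0,5,255],[0,0,0,0,0,5,255],[0,0,0,0,0,5,255],[0,0,0,0,0,5,255],[0,0,0,0,0,5,255],[0,0,0,0,0,5,255],[0,0,0,0,0,5,255],[0,0,0,0,0,5,255],[0,0,0,0,0,5,255],[0,0,0,0,0,5,255],[0,0,0,0,0,5,255],[0,0,0,0,0,5,255],[0,0,0,0,0,5,255],[0,0,0,0,0,5,255]],
])

```text
time_s: 15.92
position: [0.5548, 0.1244, 0.2431]
tcp_rot: [-179.9, -0.2, -80.5]
force: [-0.4, -0.2, -1.0]
grip_width: 0.0294
```

```bash
python3 - <<'E'
from h import *
plan((.5560,.123,.243),83.7)
E
```

```text
pos [0.5548 0.1244 0.2431] rpy [-179.88   -0.23  -80.53] j [   8.   17.  -30.   87.    9.   78. -103.] F [-0.4 -0.2 -1. ] M [-0.18  0.07  0.35] w 0.0294 t 15.9167
tool shift [ 0.0016 -0.001   0.0001] |d| 0.0019 rotvec [   0.3    -0.21 -164.23]
```

>>> arm_command([
  [[0.0012,-0.0008,0,0,0,4,255],[0,0,0,0.2,-0.1,5,255],[0,0,0,0,0,5,255],[0,0,0,0,0,5,255],[0,0,0,0,0,5,255],[0,0,0,0,0,5,255],[0,0,0,0,0,5,255],[0,0,0,0,0,5,255],[0,0,0,0,0,5,255],[0,0,0,0,0,5,255],[0,0,0,0,0,2,255],[0,0,0,0,0,0,255]],
])

```text
time_s: 16.92
position: [0.5549, 0.1249, 0.2431]
tcp_rot: [-179.6, 0.1, -133.9]
force: [-0.2, -0.4, 0.1]
grip_width: 0.0293
```

```bash
python3 - <<'E'
from h import *
plan((.5560,.123,.243),83.7)
E
```

```text
pos [0.5549 0.1249 0.2431] rpy [-1.7959e+02  8.0000e-02 -1.3386e+02] j [   2.   16.  -23.   87.    7.   78. -155.] F [-0.2 -0.4  0.1] M [-0.18  0.21  0.28] w 0.0293 t 16.9167
tool shift [ 0.0006 -0.0021  0.0002] |d| 0.0022 rotvec [-7.0000e-02  5.4000e-01  1.4244e+02]
```

Turned 217.6° so far and still only drag. I'll release, rise clear of the grip and turn back 180°.

>>> arm_command([
  [[0,0,0,0,0,0,0],[0,0,0,0,0,0,0],[0,0,0,0,0,0,0],[0,0,0,0,0,0,0],[0,0,0,0,0,0,0],[0,0,0,0,0,0,0],[0,0,-0.01,0,0,0,0],[0,0,-0.02,0,0,0,0],[0,0,-0.02,0,0,0,0],[0,0,-0.015,0,0,0,0],[0,0,0,0,0,0,0]],
])

```text
time_s: 17.83
position: [0.5543, 0.1258, 0.3135]
tcp_rot: [-179.6, 0.2, -133.5]
force: [-0.7, -0.4, 0.7]
grip_width: 0.0857
```

>>> arm_command([
  [[0,0,0,0,0,-4,0],[0,0,0,0,0,-6,0],[0,0,0,0,0,-7,0],[0,0,0,0,0,-7,0],[0,0,0,0,0,-7,0],[0,0,0,0,0,-7,0],[0,0,0,0,0,-7,0],[0,0,0,0,0,-7,0],[0,0,0,0,0,-7,0],[0,0,0,0,0,-7,0],[0,0,0,0,0,-7,0],[0,0,0,0,0,-7,0],[0,0,0,0,0,0,0]],
])

```text
time_s: 18.92
position: [0.5542, 0.126, 0.3153]
tcp_rot: [-179.6, -0.5, -51.2]
force: [-0.3, 0.5, 0.4]
grip_width: 0.0856
```

```bash
python3 - <<'E'
from h import *
plan((.5555,.1235,.315),46.1)
E
```

```text
pos [0.5542 0.126  0.3153] rpy [-179.62   -0.45  -51.2 ] j [ 10.  16. -34.  80.   9.  87. -74.] F [-0.3  0.5  0.4] M [-0.02  0.04  0.05] w 0.0856 t 18.9167
tool shift [0.0028 0.0006 0.0003] |d| 0.0029 rotvec [  0.1   -0.66 -97.3 ]
```

>>> arm_command([
  [[0,0,0,0,0,-4,0],[0,0,0,0,0,-7,0],[0,0,0,0,0,-7,0],[0,0,0,0,0,-7,0],[0,0,0,0,0,-7,0],[0,0,0,0,0,-7,0],[0,0,0,0,0,-7,0],[0,0,0,0,0,-7,0],[0,0,0,0,0,-7,0],[0,0,0,0,0,-7,0],[0,0,0,0,0,-7,0],[0,0,0,0,0,-7,0],[0,0,0,0,0,-7,0],[0,0,0,0,0,-5,0],[0,0,0,0,0,-3,0],[0,0,0,0,0,0,0],[0,0,0,0,0,0,0]],
])

```text
time_s: 20.33
position: [0.5532, 0.1251, 0.3138]
tcp_rot: [179.6, -0.2, 45.2]
force: [-0.2, 0.2, -0.5]
grip_width: 0.0854
```

```bash
python3 - <<'E'
from h import *
plan((.5555,.1235,.2432),46.1)
c=cam('wrist')
u,v=proj(c,(.5555,.1235,.264));print(u,v);save(c,'pics/w5.png')
cv2.imwrite('pics/w5.png',np.hstack([c['pixels'][...,::-1],]))
E
```

```text
pos [0.5532 0.1251 0.3138] rpy [179.56  -0.19  45.23] j [ 20.  19. -48.  79.  14.  88.  19.] F [-0.2  0.2 -0.5] M [-0.01 -0.01 -0.01] w 0.0854 t 20.3333
tool shift [0.0003 0.0022 0.0706] |d| 0.0706 rotvec [ 0.44 -0.19 -0.87]
257.76256481589127 226.5098594776551
```

View pics/w5.png

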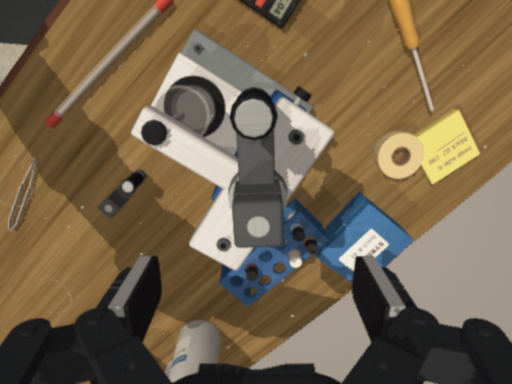

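The view shows the crank seated and upright, with the hub spot at (258,226) as predicted. I go down and regrasp.

>>> arm_command([
  [[0,0.001,0.012,0.2,-0.1,-0.4,0],[0,0.001,0.018,0.2,-0.1,-0.4,0],[0,0,0.018,0,0,0,0],[0,0,0.012,0,0,0,0],[0,0,0.006,0,0,0,0],[0,0,0,0,0,0,0],[0,0,0,0,0,0,0]],
])

```text
time_s: 20.97
position: [0.5546, 0.1231, 0.2415]
tcp_rot: [-180.0, 0.1, 45.3]
force: [-0.4, 0.5, 0.7]
grip_width: 0.0856
```

```bash
python3 - <<'E'
from h import *
plan((.5555,.1235,.2432),46.1)
E
```

```text
pos [0.5546 0.1231 0.2415] rpy [-1.7998e+02  8.0000e-02  4.5270e+01] j [ 21.  21. -47.  86.  16.  80.  18.] F [-0.4  0.5  0.7] M [ 0.08 -0.01  0.02] w 0.0856 t 20.9667
tool shift [ 0.001   0.0003 -0.0017] |d| 0.002 rotvec [-0.02  0.08 -0.83]
```

>>> arm_command([
  [[0.0008,0,-0.001,0,0,-0.8,0],[0,0,0,0,0,0,255],[0,0,0,0,0,0,255],[0,0,0,0,0,0,255],[0,0,0,0,0,0,255],[0,0,0,0,0,0,255],[0,0,0,0,0,0,255],[0,0,0,0,0,0,255],[0,0,0,0,0,4,255],[0,0,0,0,0,5,255],[0,0,0,0,0,5,255],[0,0,0,0,0,5,255],[0,0,0,0,0,5,255],[0,0,0,0,0,5,255],[0,0,0,0,0,5,255]],
])

```text
time_s: 22.22
position: [0.5557, 0.1236, 0.2457]
tcp_rot: [179.9, -0.1, 10.9]
force: [0.3, -1.6, 0.1]
grip_width: 0.0291
```

```bash
python3 - <<'E'
from h import *
plan((.5555,.1235,.243),46.1)
c=cam('scene');u,v=map(int,proj(c,(.545,.173,.115)));print(u,v)
save(c,'pics/s2.png',(u-50,v-40,u+50,v+40),6)
E
```

```text
pos [0.5557 0.1236 0.2457] rpy [ 1.7988e+02 -7.0000e-02  1.0900e+01] j [ 16.  20. -41.  86.  13.  79. -15.] F [ 0.3 -1.6  0.1] M [-0.1   0.17  0.38] w 0.0291 t 22.2167
tool shift [-0.0002  0.0001  0.0027] |d| 0.0027 rotvec [ 1.40e-01 -3.00e-02 -3.52e+01]
189 252
```

View pics/s2.png

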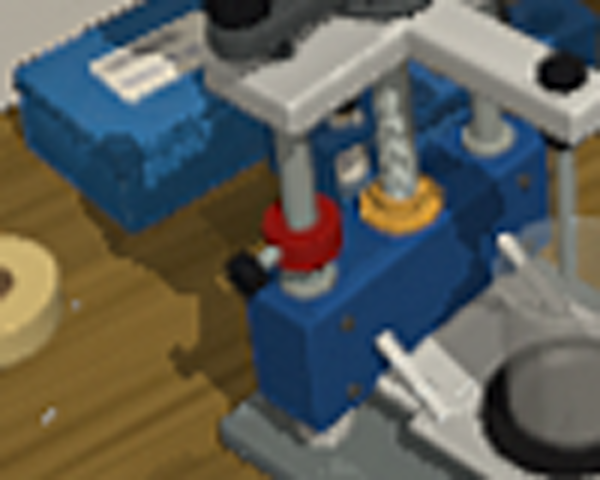

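The crop shows the red collar (underside rim at y≈270) only a few mm above the flange (front edge at y≈283), so touch is near. From here I use small steps and watch Mz (drag ≈ 0.35–0.4).

>>> arm_command([
  [[0,0,0,0,0,4,255],[0,0,0,0,0,4,255],[0,0,0,0,0,4,255],[0,0,0,0,0,4,255],[0,0,0,0,0,4,255]],
])

```text
time_s: 22.68
position: [0.5553, 0.1236, 0.2458]
tcp_rot: [179.8, -0.1, -9.5]
force: [-0.8, -1.2, -0.6]
grip_width: 0.0291
```

```bash
cat > o.py <<'E'
from h import *
for i in range(3):
    if i: arm.camera('top')
    plan((.5555,.1235,.243),46.1)
E
python3 o.py|grep pos
```

```text
pos [0.5553 0.1236 0.2458] rpy [ 1.7985e+02 -1.0000e-01 -9.5300e+00] j [ 14.  19. -38.  86.  12.  79. -34.] F [-0.8 -1.2 -0.6] M [-0.08  0.08  0.38] w 0.0291 t 22.6833
pos [0.5554 0.1236 0.2457] rpy [ 1.7985e+02 -1.1000e-01 -9.8300e+00] j [ 14.  19. -38.  86.  12.  79. -35.] F [-0.6  0.6  0.5] M [-0.03  0.1   0.22] w 0.0293 t 22.7333
pos [0.5554 0.1236 0.2457] rpy [ 1.7985e+02 -1.1000e-01 -9.4500e+00] j [ 14.  19. -38.  86.  12.  79. -34.] F [-0.4 -1.1 -0.3] M [-0.03  0.09  0.14] w 0.0293 t 22.7833
```

>>> arm_command([
  [[0,0,0,0,0,4,255],[0,0,0,0,0,4,255],[0,0,0,0,0,4,255],[0,0,0,0,0,4,255],[0,0,0,0,0,4,255]],
])

```text
time_s: 23.2
position: [0.5551, 0.1237, 0.2457]
tcp_rot: [179.8, -0.1, -28.8]
force: [-0.2, -0.8, -0.7]
grip_width: 0.0295
```

```bash
sed -i 's/range(3)/range(1)/' o.py; python3 o.py
```

```text
pos [0.5551 0.1237 0.2457] rpy [ 1.7985e+02 -1.4000e-01 -2.8810e+01] j [ 12.  18. -35.  86.  11.  79. -53.] F [-0.2 -0.8 -0.7] M [-0.05  0.11  0.39] w 0.0295 t 23.2
tool shift [ 0.0004 -0.0001  0.0027] |d| 0.0028 rotvec [ 2.200e-01 -2.000e-02 -7.491e+01]
```

>>> arm_command([
  [[0,0,0,0,0,4,255],[0,0,0,0,0,4,255],[0,0,0,0,0,4,255],[0,0,0,0,0,4,255],[0,0,0,0,0,4,255]],
])

```text
time_s: 23.62
position: [0.5548, 0.1238, 0.2457]
tcp_rot: [179.9, -0.2, -48.4]
force: [-1.1, -1.0, -0.5]
grip_width: 0.0289
```

```bash
python3 o.py
```

```text
pos [0.5548 0.1238 0.2457] rpy [179.86  -0.19 -48.44] j [ 10.  18. -32.  86.  10.  79. -72.] F [-1.1 -1.  -0.5] M [-0.07  0.12  0.37] w 0.0289 t 23.6167
tool shift [ 0.0007 -0.0003  0.0027] |d| 0.0028 rotvec [ 2.600e-01 -3.000e-02 -9.454e+01]
```

>>> arm_command([
  [[0,0,0,0,0,4,255],[0,0,0,0,0,4,255],[0,0,0,0,0,4,255],[0,0,0,0,0,4,255],[0,0,0,0,0,4,255]],
])

```text
time_s: 24.03
position: [0.5547, 0.1241, 0.2457]
tcp_rot: [179.9, -0.2, -68.1]
force: [-0.2, -1.0, 0.6]
grip_width: 0.0292
```

```bash
python3 o.py
```

```text
pos [0.5547 0.1241 0.2457] rpy [179.91  -0.24 -68.05] j [  7.  17. -29.  86.   9.  79. -91.] F [-0.2 -1.   0.6] M [-0.05  0.07  0.46] w 0.0292 t 24.0333
tool shift [ 0.0008 -0.0006  0.0027] |d| 0.0029 rotvec [ 3.0000e-01 -7.0000e-02 -1.1415e+02]
```

Mz is up slightly at 0.46. Smaller step.

>>> arm_command([
  [[0,0,0,0,0,4,255],[0,0,0,0,0,4,255]],
])

```text
time_s: 24.2
position: [0.5546, 0.1242, 0.2457]
tcp_rot: [179.9, -0.3, -75.9]
force: [-0.8, -0.6, -0.6]
grip_width: 0.0292
```

```bash
python3 o.py
```

```text
pos [0.5546 0.1242 0.2457] rpy [179.94  -0.26 -75.89] j [  6.  17. -28.  86.   8.  79. -98.] F [-0.8 -0.6 -0.6] M [-0.05  0.08  0.38] w 0.0292 t 24.2
tool shift [ 0.0009 -0.0007  0.0027] |d| 0.003 rotvec [ 3.1000e-01 -9.0000e-02 -1.2199e+02]
```

Back to 0.38, so that was noise.

>>> arm_command([
  [[0.0005,-0.0004,0,0,0,4,255],[0,0,0,0,0,4,255],[0,0,0,0,0,4,255],[0,0,0,0,0,4,255]],
])

```text
time_s: 24.53
position: [0.5546, 0.1244, 0.2457]
tcp_rot: [180.0, -0.3, -91.5]
force: [-1.6, -1.6, -0.2]
grip_width: 0.0292
```

```bash
python3 o.py
```

```text
pos [0.5546 0.1244 0.2457] rpy [179.96  -0.28 -91.55] j [   5.   17.  -26.   86.    8.   79. -113.] F [-1.6 -1.6 -0.2] M [-0.02  0.11  0.44] w 0.0292 t 24.5333
tool shift [ 0.0009 -0.001   0.0027] |d| 0.003 rotvec [ 3.5000e-01 -8.0000e-02 -1.3765e+02]
```

>>> arm_command([
  [[0.0005,-0.0005,0,0,0,4,255],[0,0,0,0,0,4,255],[0,0,0,0,0,4,255]],
])

```text
time_s: 24.78
position: [0.5546, 0.1246, 0.2457]
tcp_rot: [180.0, -0.3, -103.3]
force: [0.2, -1.4, -0.5]
grip_width: 0.0294
```

```bash
python3 o.py
```

```text
pos [0.5546 0.1246 0.2457] rpy [ 179.97   -0.29 -103.27] j [   4.   17.  -24.   86.    7.   79. -125.] F [ 0.2 -1.4 -0.5] M [-0.1  -0.09  0.4 ] w 0.0294 t 24.7833
tool shift [ 0.0008 -0.0012  0.0027] |d| 0.0031 rotvec [ 3.9000e-01 -7.0000e-02 -1.4937e+02]
```

>>> arm_command([
  [[0.0005,-0.0006,0,0,0,4,255],[0,0,0,0,0,4,255],[0,0,0,0,0,4,255],[0,0,0,0,0,4,255],[0,0,0,0,0,4,255]],
])

```text
time_s: 25.2
position: [0.5547, 0.1249, 0.2457]
tcp_rot: [-179.9, -0.3, -122.8]
force: [0.5, -0.3, -0.3]
grip_width: 0.0293
```

```bash
python3 o.py
```

```text
pos [0.5547 0.1249 0.2457] rpy [-179.95   -0.3  -122.83] j [   1.   16.  -22.   86.    6.   79. -144.] F [ 0.5 -0.3 -0.3] M [-0.09  0.05  0.38] w 0.0293 t 25.2
tool shift [ 0.0007 -0.0014  0.0027] |d| 0.0032 rotvec [ 4.4000e-01 -1.2000e-01 -1.6893e+02]
```

>>> arm_command([
  [[0.0005,-0.0006,0,0,0,4,255],[0,0,0,0,0,4,255],[0,0,0,0,0,4,255],[0,0,0,0,0,4,255]],
])

```text
time_s: 25.53
position: [0.5548, 0.125, 0.2457]
tcp_rot: [-179.9, -0.3, -138.5]
force: [-0.2, -1.1, -0.3]
grip_width: 0.0291
```

```bash
python3 o.py
```

```text
pos [0.5548 0.125  0.2457] rpy [-179.88   -0.26 -138.46] j [  -0.   16.  -20.   86.    6.   78. -159.] F [-0.2 -1.1 -0.3] M [-0.08 -0.01  0.44] w 0.0291 t 25.5333
tool shift [ 0.0005 -0.0016  0.0027] |d| 0.0032 rotvec [-4.1000e-01  1.7000e-01  1.7544e+02]
```

Now at 402° (13.4 mm) without touch, and joint 7 is near its limit. Regrasp again.

>>> arm_command([
  [[0,0,0,0,0,0,0],[0,0,0,0,0,0,0],[0,0,0,0,0,0,0],[0,0,0,0,0,0,0],[0,0,0,0,0,0,0],[0,0,-0.01,0,0,0,0],[0,0,-0.02,0,0,0,0],[0,0,-0.02,0,0,0,0],[0,0,-0.015,0,0,0,0],[0,0,0,0,0,0,0],[0,0,0,0,0,-4,0],[0,0,0,0,0,-7,0],[0,0,0,0,0,-7,0],[0,0,0,0,0,-7,0],[0,0,0,0,0,-7,0],[0,0,0,0,0,-7,0],[0,0,0,0,0,-7,0],[0,0,0,0,0,-7,0],[0,0,0,0,0,-7,0],[0,0,0,0,0,-7,0]],
])

```text
time_s: 27.2
position: [0.5547, 0.126, 0.3175]
tcp_rot: [180.0, -0.2, -68.7]
force: [-0.0, -0.7, 0.2]
grip_width: 0.0853
```

>>> arm_command([
  [[0,0,0,0,0,-7,0],[0,0,0,0,0,-7,0],[0,0,0,0,0,-7,0],[0,0,0,0,0,-7,0],[0,0,0,0,0,-7,0],[0,0,0,0,0,-7,0],[0,0,0,0,0,-7,0],[0,0,0,0,0,-7,0],[0,0,0,0,0,-7,0],[0,0,0,0,0,-7,0],[0,0,0,0,0,-7,0],[0,0,0,0,0,-7,0],[0,0,0,0,0,-7,0],[0,0,0,0,0,-6,0],[0,0,0,0,0,-3,0],[0,0,0,0,0,0,0],[0,0,0,0,0,0,0]],
])

```text
time_s: 28.62
position: [0.5535, 0.1246, 0.3158]
tcp_rot: [179.8, 0.2, 34.3]
force: [-0.1, -0.1, -0.1]
grip_width: 0.0853
```

```bash
python3 - <<'E'
from h import *
plan((.5555,.1235,.2432),41.5)
c=cam('wrist')
u,v=proj(c,(.5555,.1235,.264));g=cv2.cvtColor(c['pixels'],cv2.COLOR_RGB2GRAY);print(u,v)
x0,y0=int(u)-30,int(v)-30
m=(g[y0:y0+60,x0:x0+60]>115).astype('uint8');n,l,s,ce=cv2.connectedComponentsWithStats(m)
for i in range(1,n):
    if 100<s[i,4]<900: print(s[i],ce[i]+[x0,y0],plane(c,*(ce[i]+[x0,y0]),.264))
E
```

```text
pos [0.5535 0.1246 0.3158] rpy [179.84   0.22  34.32] j [ 17.  18. -43.  79.  13.  88.   9.] F [-0.1 -0.1 -0.1] M [ 0.04 -0.02 -0.01] w 0.0853 t 28.6167
tool shift [0.0013 0.0019 0.0726] |d| 0.0726 rotvec [ 0.14  0.23 -7.18]
259.12710832360955 224.3575403296395
[  0   0   9  60 298] [231.54026846 224.59060403] [0.5421547  0.11415838 0.264     ]
[ 19  20  23  22 393] [259.04834606 224.31552163] [0.55544623 0.12349621 0.264     ]
```

>>> arm_command([
  [[0.0006,0.0009,0.012,0,0.1,-2,0],[0.0004,0.0006,0.018,0,0.1,-2.5,0],[0,0,0.018,0,0,-1.8,0],[0,0,0.012,0,0,0,0],[0,0,0.006,0,0,0,0],[0,0,0,0,0,0,0],[0,0,0,0,0,0,0]],
])

```text
time_s: 29.25
position: [0.5558, 0.124, 0.2486]
tcp_rot: [179.7, -0.1, 40.2]
force: [0.2, -0.1, 0.2]
grip_width: 0.0855
```

```bash
sed -i 's/46.1/41.5/' o.py; python3 o.py
```

```text
pos [0.5558 0.124  0.2486] rpy [ 1.7975e+02 -1.0000e-01  4.0210e+01] j [ 18.  20. -43.  86.  14.  80.  14.] F [ 0.2 -0.1  0.2] M [ 0.01 -0.02  0.07] w 0.0855 t 29.25
tool shift [-0.0005  0.0002  0.0056] |d| 0.0056 rotvec [ 0.25 -0.09 -1.29]
```

>>> arm_command([
  [[0,0,0.002,0,0,-0.6,0],[0,0,0.0015,0,0,-0.4,0],[0,0,0,0,0,0,0],[0,0,0,0,0,0,255],[0,0,0,0,0,0,255],[0,0,0,0,0,0,255],[0,0,0,0,0,0,255],[0,0,0,0,0,0,255],[0,0,0,0,0,0,255],[0,0,0,0,0,0,255],[0,0,0,0,0,4,255],[0,0,0,0,0,4,255],[0,0,0,0,0,4,255],[0,0,0,0,0,4,255]],
])

```text
time_s: 30.42
position: [0.556, 0.1236, 0.249]
tcp_rot: [179.6, -0.3, 24.8]
force: [-0.5, -0.6, 0.3]
grip_width: 0.0292
```

```bash
python3 o.py
```

```text
pos [0.556  0.1236 0.249 ] rpy [179.59  -0.25  24.8 ] j [ 16.  19. -41.  86.  13.  80.  -1.] F [-0.5 -0.6  0.3] M [-0.13  0.09  0.35] w 0.0292 t 30.4167
tool shift [-0.0005 -0.0002  0.006 ] |d| 0.006 rotvec [  0.44  -0.19 -16.7 ]
```

>>> arm_command([
  [[0,0,0,0,0,4,255],[0,0,0,0,0,4,255],[0,0,0,0,0,4,255],[0,0,0,0,0,4,255],[0,0,0,0,0,4,255]],
])

```text
time_s: 30.83
position: [0.5556, 0.1234, 0.2489]
tcp_rot: [179.6, -0.3, 3.9]
force: [-0.9, -1.2, 0.1]
grip_width: 0.0291
```

```bash
python3 o.py
```

```text
pos [0.5556 0.1234 0.2489] rpy [179.63  -0.34   3.92] j [ 14.  18. -38.  86.  12.  79. -21.] F [-0.9 -1.2  0.1] M [-0.28  0.15  0.38] w 0.0291 t 30.8333
tool shift [-0.0002 -0.0001  0.0059] |d| 0.0059 rotvec [  0.47  -0.21 -37.58]
```

>>> arm_command([
  [[0,0,0,0,0,4,255],[0,0,0,0,0,4,255],[0,0,0,0,0,4,255],[0,0,0,0,0,4,255],[0,0,0,0,0,4,255]],
])

```text
time_s: 31.25
position: [0.5552, 0.1234, 0.2489]
tcp_rot: [179.7, -0.4, -17.0]
force: [0.1, -0.5, -0.2]
grip_width: 0.0291
```

```bash
python3 o.py
```

```text
pos [0.5552 0.1234 0.2489] rpy [179.68  -0.44 -16.95] j [ 11.  18. -34.  86.  11.  79. -41.] F [ 0.1 -0.5 -0.2] M [-0.28  0.21  0.45] w 0.0291 t 31.25
tool shift [ 0.0002 -0.0002  0.0059] |d| 0.0059 rotvec [  0.51  -0.24 -58.45]
```

>>> arm_command([
  [[0,0,0,0,0,4,255],[0,0,0,0,0,4,255],[0,0,0,0,0,4,255]],
])

```text
time_s: 31.5
position: [0.555, 0.1235, 0.2489]
tcp_rot: [179.7, -0.5, -29.5]
force: [0.0, -0.5, 0.0]
grip_width: 0.0294
```

```bash
python3 o.py
```

```text
pos [0.555  0.1235 0.2489] rpy [179.74  -0.5  -29.47] j [ 10.  18. -33.  86.  10.  79. -53.] F [ 0.  -0.5  0. ] M [-0.15  0.25  0.39] w 0.0294 t 31.5
tool shift [ 0.0004 -0.0003  0.0059] |d| 0.006 rotvec [  0.54  -0.27 -70.97]
```

>>> arm_command([
  [[0,0,0,0,0,4,255],[0,0,0,0,0,4,255],[0,0,0,0,0,4,255],[0,0,0,0,0,4,255],[0,0,0,0,0,4,255]],
])

```text
time_s: 31.92
position: [0.5547, 0.1237, 0.249]
tcp_rot: [179.9, -0.6, -50.3]
force: [-0.1, -0.4, 0.6]
grip_width: 0.029
```

```bash
python3 o.py
```

```text
pos [0.5547 0.1237 0.249 ] rpy [179.87  -0.58 -50.33] j [  7.  17. -30.  86.   9.  79. -73.] F [-0.1 -0.4  0.6] M [-0.15  0.23  0.38] w 0.029 t 31.9167
tool shift [ 0.0007 -0.0005  0.006 ] |d| 0.006 rotvec [  0.57  -0.35 -91.83]
```

>>> arm_command([
  [[0.0006,-0.0004,0,0.2,-0.1,4,255],[0,0,0,0,0,4,255],[0,0,0,0,0,4,255],[0,0,0,0,0,4,255],[0,0,0,0,0,4,255]],
])

```text
time_s: 32.33
position: [0.5544, 0.124, 0.2489]
tcp_rot: [-179.9, -0.5, -71.2]
force: [0.1, -0.5, 0.2]
grip_width: 0.0291
```

```bash
python3 o.py
```

```text
pos [0.5544 0.124  0.2489] rpy [-179.88   -0.46  -71.16] j [  5.  17. -27.  86.   8.  79. -93.] F [ 0.1 -0.5  0.2] M [-0.21  0.21  0.47] w 0.0291 t 32.3333
tool shift [ 0.0008 -0.0009  0.0059] |d| 0.006 rotvec [   0.37   -0.42 -112.66]
```

>>> arm_command([
  [[0.0006,-0.0005,0,0.1,-0.1,4,255],[0,0,0,0,0,4,255],[0,0,0,0,0,4,255]],
])

```text
time_s: 32.58
position: [0.5543, 0.1241, 0.249]
tcp_rot: [-179.8, -0.3, -83.6]
force: [0.3, -0.6, 0.6]
grip_width: 0.029
```

```bash
python3 o.py
```

```text
pos [0.5543 0.1241 0.249 ] rpy [-179.78   -0.33  -83.59] j [   4.   16.  -25.   86.    7.   79. -105.] F [ 0.3 -0.6  0.6] M [-0.26  0.06  0.68] w 0.029 t 32.5833
tool shift [ 0.0007 -0.0011  0.006 ] |d| 0.0061 rotvec [   0.24   -0.42 -125.09]
```

Mz jumped from 0.47 to 0.68, an excess of about 0.3 N m or roughly 150 N on the stop. That is snug. I stop here, let it settle, release and rise straight up.

>>> arm_command([
  [[0,0,0,0,0,0,255],[0,0,0,0,0,0,255],[0,0,0,0,0,0,255]],
])

```text
time_s: 32.83
position: [0.5543, 0.1242, 0.249]
tcp_rot: [-179.8, -0.4, -83.5]
force: [-0.5, -0.1, 0.6]
grip_width: 0.0295
```

```bash
python3 o.py
```

```text
pos [0.5543 0.1242 0.249 ] rpy [-179.78   -0.37  -83.49] j [   4.   16.  -25.   86.    7.   79. -105.] F [-0.5 -0.1  0.6] M [-0.2   0.19  0.27] w 0.0295 t 32.8333
tool shift [ 0.0008 -0.0011  0.006 ] |d| 0.0062 rotvec [   0.28   -0.44 -124.99]
```

>>> arm_command([
  [[0,0,0,0,0,0,0],[0,0,0,0,0,0,0],[0,0,0,0,0,0,0],[0,0,0,0,0,0,0],[0,0,0,0,0,0,0],[0,0,0,0,0,0,0],[0,0,-0.01,0,0,0,0],[0,0,-0.02,0,0,0,0],[0,0,-0.025,0,0,0,0],[0,0,-0.025,0,0,0,0],[0,0,-0.015,0,0,0,0],[0,0,0,0,0,0,0],[0,0,0,0,0,0,0]],
])

```text
time_s: 33.92
position: [0.5532, 0.1248, 0.3512]
tcp_rot: [-179.8, -0.3, -83.2]
force: [0.8, 1.6, -1.1]
grip_width: 0.0854
```

```bash
python3 - <<'E'
from h import *
plan((.5555,.1235,.243),-83.6)
w,c=cam('wrist'),cam('scene')
u,v=proj(w,(.5555,.1235,.264));print('pred wrist',u,v,'scene',proj(c,(.5555,.1235,.264)))
g=cv2.cvtColor(w['pixels'],cv2.COLOR_RGB2GRAY);x0,y0=int(u)-30,int(v)-30
n,l,s,ce=cv2.connectedComponentsWithStats((g[y0:y0+60,x0:x0+60]>115).astype('uint8'))
for i in range(1,n):
    if 100<s[i,4]<900: print(s[i],plane(w,*(ce[i]+[x0,y0]),.264))
a,b=map(int,proj(c,(.53,.15,.15)));im=c['pixels'][b-75:b+75,a-75:a+75,::-1]
cv2.imwrite('pics/end.png',np.hstack([cv2.resize(im,(560,560),interpolation=cv2.INTER_CUBIC)]));print(a,b)
E
```

```text
pos [0.5532 0.1248 0.3512] rpy [-179.79   -0.27  -83.24] j [   3.   15.  -25.   75.    7.   91. -104.] F [ 0.8  1.6 -1.1] M [ 0.03 -0.06 -0.  ] w 0.0854 t 33.9167
tool shift [ 0.001  -0.0017  0.1082] |d| 0.1082 rotvec [-0.21 -0.27  0.36]
pred wrist 256.97183951571105 198.16803387107097 scene (np.float64(200.61389371642764), np.float64(186.98489440509508))
[  0   0  19  60 680] [0.5513189  0.14026613 0.264     ]
[ 51   0   9  29 218] [0.56906287 0.10842223 0.264     ]
[ 21  21  21  21 341] [0.55502685 0.12361404 0.264     ]
[ 48  42  12  18 104] [0.53957756 0.10503629 0.264     ]
200 239
```

View pics/end.png

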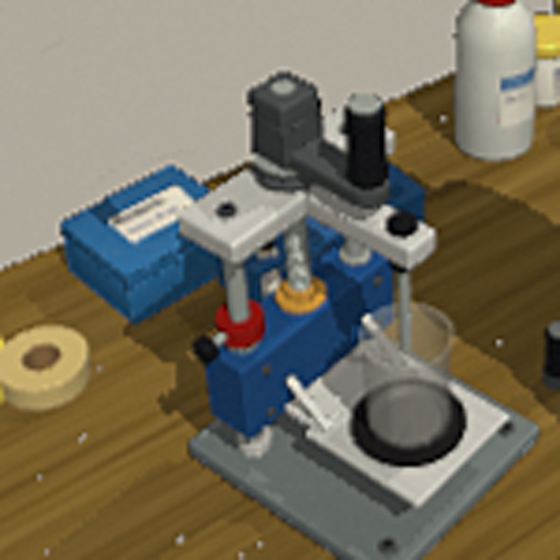

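The end view shows the crank upright and down: hub top at scene px ≈(201.6,187.6), predicted (200.6,187.0). The red collar now sits against the flange, and the beaker stands upright on the platform. Handing in.

```bash
python3 -c "
from station import arm
print(arm.job_done())"
```

```text
the job is handed in; nothing more can be done
None
```

The carriage is wound up against the stop and the job is handed in, with the robot's clock at about 34 s of the 69 s allowed. No verdict was reported.

**What I did:** I picked up the larger crank by its hub. The drive square measured 83.7° (mod 90), so I lined the crank up with it, and it dropped on at the first try without any push. I wound it clockwise about 527° in three strokes, regrasping twice. I stopped when the winding torque rose from about 0.38 to 0.68 N m, which I estimate at roughly 150 N on the buffer. Then I let go and rose clear.

**Last checks:**
- **Crank:** it is upright and seated. The hub is within 1 mm of the drive axis in the wrist view, and its top is within about 1 px of the expected seated position in the scene view.
- **Stop:** the red collar is down against the carriage flange in the final picture. The force on it was only inferred from the torque, and I could not check it after letting go.
- **Beaker:** it stands upright on the platform.
- **Gripper:** it is open, about 90 mm above the crank hub, and touches nothing.

**Things that disagreed:**
- Single torque readings were noisy, by about ±0.05 N m.
- After each regrasp the tool sat 3 to 6 mm higher on the hub than at the first grasp. The crank did not appear to have been lifted.

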